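# Thread the long insert through both plates of the phantom stand

### The arm

A 6-joint arm with a two-finger parallel gripper is mounted at the origin on the work surface. World frame = base frame: x ahead of the robot, y to its left, z up, the work surface at z = 0. Lengths are in m, angles in degrees, forces in N, time in s.
With the tool pointing down it reaches from about 0.3 to 0.75 m from the base axis. Payload 8.5 kg.
Tool frame: the origin (TCP) lies midway between the tips of the shut fingers; the grasp point (between the pads) lies 19 mm behind it (env.hold_point_z is the distance from the TCP to the grasp point, in m); z points along the fingers, y is the line along which they close (so a half turn about z gives the same grasp; the last joint's range is limited). The gripper opens to 85 mm and grips with 20 to 120 N. Pads are 22 mm wide; open, the fingers measure 114 mm over their backs; the gripper's body (76 mm by 85 mm) begins 54 mm behind the grasp point. The pads swing forward as they close: fully open they stand 13 mm farther back than shut.
Start: joints at [-80.518, 21.807, 74.336, -0, 83.858, -12.336], TCP at [0.204, -0.511, 0.231] pointing down, gripper open.
Joint ranges: [-178.18, 178.18], [-50.72, 133.34], [12.68, 142.11], [-81.47, 261.47], [9.98, 163.14], [-165.26, 165.26]. Speed limits (degrees/s): [136.94, 136.94, 180, 180, 180, 180].

### API

Orientations are given as a 3x3 rotation matrix whose columns are the frame's x, y, z axes.
In Python, from rig import observe, get_image, camera_info, env gives the robot as it stands.
- The arm moves only by the tool drive_tool, never from a script. Its arguments are lists of equal length, an entry for each row: "offset": the shift along the tool's x, y, z in units of 40 mm (1.0 is 40 mm), a list of three; "turn": the turn, a rotation vector about the tool's x, y, z in units of 6 degrees (1.0 is 6 degrees), a list of three; "hand": the opening, from 0 (shut) to 1 (fully open). A call has exactly 10 rows; each row shifts and turns the commanded pose from where the row before left it, along the tool's axes as they then stand; what a row does not reach is not made up. A row lasts 1/8 s, in which the tool goes at most 62.5 mm and 10.7 degrees, less where a joint would pass 70% of its speed; a pose out of reach is approached as far as the arm can. A call is refused whole if a number of a shift passes 1 or a number of a turn 1, either way. A call with a gripper value outside its range is refused whole. The fingers move at their own pace and stop on an object; "newtons" is the grip in N (left out, the last holds). Time passes only in rows, so rows that do not move let the fingers close, or fill a call up. It gives the time, the measured TCP pose, the force, the opening and the grip force at its end, in the units of the state.
- observe(): the state, without advancing time (a new reading comes with each control period).
- get_image(name): name is "scene" or "top" or "wrist"; returns the picture (480x640x3 uint8, blue, green, red); there is no depth.
- camera_info(name): a dict with "fx", "fy", "cx", "cy" (pixels), "world_to_cam" (4x4, takes a point from world to camera coordinates). Camera axes: x right, y down, z forward; pixel columns grow to the right and rows downward; lengths in m; the calibration is good to about 2 mm. A picture is of the moment at which its call begins: read the wrist's pose just before it. camera_info takes no time and is no camera call; for the wrist camera it gives the pose at the moment of the call.
- env.close_job(): hands the job in; it is judged then, once.
The state is a dict: "time_s": time; "q": joint angles; "qvel": joint speeds; "joint_efforts": joint torques, N m; "position": TCP position; "tool_rot": TCP orientation; "ft_force": force on the tool from outside, world axes, zero at the start; "wrist_torque": the same for the moment, N m; "grip_width": finger opening in m; "gripper_force": force on a finger pad.
Only numpy, scipy, OpenCV 4.12 (cv2) and the standard library are available. Lean on these libraries where they do the work, as an engineer would, in place of code of your own. Each camera call takes 0.05 s, during which the arm holds its last target. There are 200 camera calls.

### The job

Take the long insert (the one with the tall grip) out of the grey rack and thread its metal rod down through the hole in the upper white plate of the phantom stand and then through the hole in the lower one, guiding it down under control, not letting it drop. Leave it fully home, its flange flat on the upper plate, and let go. Leave the two short inserts in the rack.

Things in the scene. Friction and masses are not known exactly. Their poses are not given: they have to be found in the camera images.
- long_insert: Hangs upright in one of the rack's three holes (which varies). White head: flange 32 mm across, 6 mm thick, and on it a round grip 24 mm across that ends 52 mm above the flange's underside. Below, an aluminium rod 14 mm thick, 100 mm long, its last 10 mm tapering to 7 mm. Origin: on the axis at the flange's underside; z up along the axis. Loose, 55 to 115 g, lifts straight up.
- long_insert_tip (a point): The lower end of the long insert's rod, on its axis, 100 mm below the flange's underside.
- short_insert_a: A short insert in another hole of the rack: same flange and grip diameter, but its grip ends only 28 mm above the flange's underside and its rod is 45 mm long. Origin at the flange's underside. To be left there.
- short_insert_b: The second short insert, identical to the first, in the third hole of the rack. To be left there.
- rack: Fixed rack: grey plate 80 (x) by 220 (y) by 12 mm, its top 112 mm above the table, on two steel columns over a grey foot 100 by 240 mm. Three upright 19 mm holes in a row along its y, 70 mm apart, the middle one at its centre; the inserts hang in them, flange on the plate. Origin: centre of the foot's underside, on the table.
- stand: Fixed phantom stand: black foot 130 (x) by 180 (y) by 14 mm, two level white plates 85 by 150 by 12 mm above it, tops 65 and 130 mm above the table, on two 16 mm columns at y = +-60 mm. Each plate has one 19 mm hole at its centre with a 3 mm chamfer, both on one vertical axis. Nothing stands above the upper plate. Origin: centre of the foot's underside, on the table.
- upper_hole (a point): Centre of the hole in the stand's upper plate, at the plate's top face (130 mm above the table). z points up.
- lower_hole (a point): Centre of the hole in the stand's lower plate, at that plate's top face (65 mm above the table), straight below the upper hole. z points up. With the insert fully home, the rod's tip is 35 mm below this point.
There are look-alikes about, which are no part of the job. Leave any purple look-alike of the long_insert alone.

How it is judged:
By the outcome, as a careful person would: the job done as asked, in the order asked, and still so for the second after the job is handed in, with the robot touching nothing.
It also fails if it takes over 45 s, if anything falls off the work surface, if the arm or the gripper's body presses on something with over 40 N, if the wrist force passes 120 N, or if a joint passes its speed limit or range.

## Working session

There is one attempt and no reset: what is moved stays moved. The work goes in short steps, Python scripts to look and compute and a tool call to move; the robot and the scene stay as the last step left them, time stands still between calls to the robot, and variables do not carry over. Pictures are saved under pics/ and viewed, at most 10 in all, crops included, and the job is handed in when it is done.

Besides the shell and the picture viewer there is one more tool, called after "Call:" as name(argument=value, ...) on one line, values as JSON. drive_tool: Moves the arm, as the interface text tells. Its arguments: {"type":"object","properties":{"offset":{"type":"array"},"turn":{"type":"array"},"hand":{"type":"array"},"newtons":{"type":"number"}},"required":["offset","turn","hand"]}

```bash
mkdir -p pics; python3 - <<'E'
from rig import observe,get_image,camera_info,env
import cv2,numpy as np
for n in("scene","top"):
    im=get_image(n);cv2.imwrite(f"pics/{n}0.png",im);c=camera_info(n);print(n,c["fx"],c["cx"],c["cy"],np.round(c["world_to_cam"],3).tolist())
s=observe();print(s["time_s"],s["position"],s["tool_rot"],s["grip_width"],env.hold_point_z)
E
```

```text
scene 544.3931832355064 319.6840358137907 242.0397615685182 [[-0.441, 0.897, 0.017, 0.218], [0.591, 0.305, -0.746, -0.189], [-0.675, -0.32, -0.665, 1.276], [0.0, 0.0, 0.0, 1.0]]
top 563.3259363864037 322.03566159150415 247.44939514703947 [[-0.0, -1.0, -0.008, 0.014], [-0.995, 0.001, -0.101, 0.481], [0.101, 0.008, -0.995, 1.155], [0.0, 0.0, 0.0, 1.0]]
0.1 [ 0.20436688 -0.51033692  0.23077738] [[ 9.28360503e-01  3.71680934e-01 -2.45140758e-04]
 [ 3.71680926e-01 -9.28359619e-01  1.30695982e-03]
 [ 2.58193267e-04 -1.30444402e-03 -9.99999116e-01]] 0.0855306729968556 0.0187
```

View pics/scene0.png

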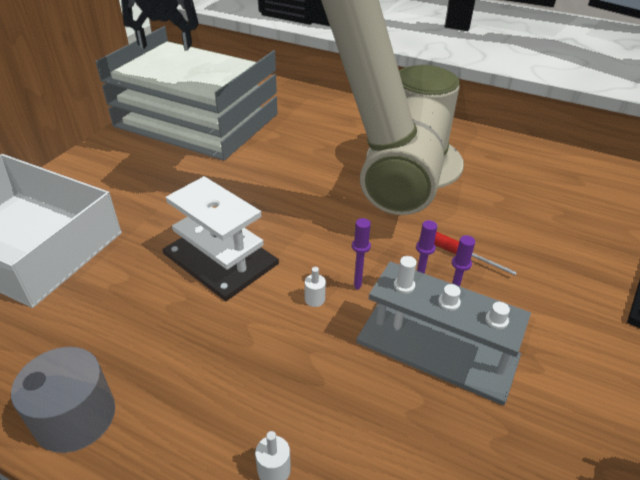

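View pics/top0.png

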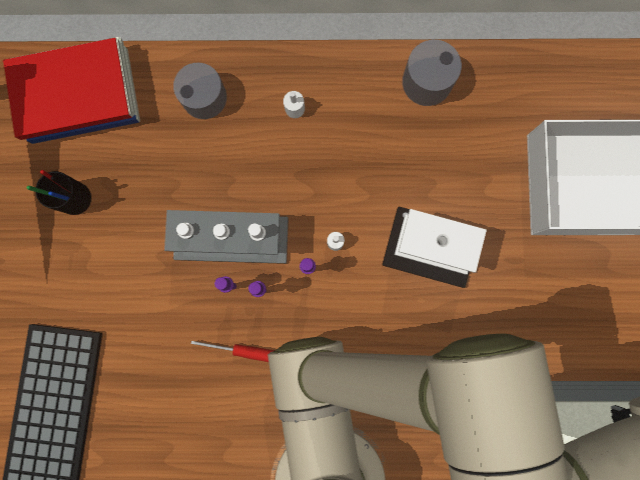

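Candidates for the long insert, in scene pixels:
- **White heads in the rack:** (407,270) is tall; (450,296) and (498,313) are short.
- **Purple look-alikes:** (361,235), (427,235) and (464,250).
- **White weights:** (315,290) and (272,460).

I choose (407,270), which is (257,231) in the top view. The hole shows at (213,205) in the scene view and (442,240) in the top view.

```bash
cat > h.py <<'E'
import numpy as np,cv2
from rig import observe,get_image,camera_info,env
def ray(c,u,v):
    W=np.array(c["world_to_cam"]);R=W[:3,:3];t=W[:3,3]
    return -R.T@t, R.T@np.array([(u-c["cx"])/c["fx"],(v-c["cy"])/c["fy"],1])
def onz(c,u,v,z):
    o,d=ray(c,u,v);return o+d*(z-o[2])/d[2]
def tri(a,b):
    (o1,d1),(o2,d2)=a,b
    s=np.linalg.lstsq(np.c_[d1,-d2],o2-o1,rcond=None)[0]
    p,q=o1+s[0]*d1,o2+s[1]*d2
    return (p+q)/2,np.linalg.norm(p-q)
def blobs(m,amin):
    n,l,st,ce=cv2.connectedComponentsWithStats(m.astype(np.uint8))
    return [(st[i].tolist(),np.round(ce[i],1).tolist()) for i in range(1,n) if st[i][4]>=amin]
E
python3 - <<'E'
from h import *
T=cv2.imread("pics/top0.png");S=cv2.imread("pics/scene0.png");ct,cs=camera_info("top"),camera_info("scene")
def white(i):return (i.min(2)>175)&(np.ptp(i.astype(int),axis=2)<25)
def pur(i):
    h=cv2.cvtColor(i,cv2.COLOR_BGR2HSV);return (h[...,0]>125)&(h[...,0]<155)&(h[...,1]>100)&(h[...,2]>40)
for b in blobs(white(T)[200:260,160:350],20):
    u,v=b[1][0]+160,b[1][1]+200;print("white",b,[onz(ct,u,v,z)[:2].round(4) for z in(.13,.150,.164)])
for b in blobs(pur(T),20):print("purT",b)
for b in blobs(pur(S),20):print("purS",b)
g=T[228:254,430:456].min(2);m=g<190
for b in blobs(m,10):print("hole",b,onz(ct,b[1][0]+430,b[1][1]+228,.13))
a=cv2.resize(T[195:300,200:350],None,fx=5,fy=5,interpolation=2)
b=cv2.resize(S[200:340,340:540],None,fx=3.75,fy=3.75,interpolation=2)
cv2.imwrite("pics/c1.png",b)
for n,p,q in(("purL",(307,265),(362,222)),("purM",(223,284),(466,239)),("purR",(256,289),(429,224)),("long",(258,230),(408,260))):print(n,tri(ray(ct,*p),ray(cs,*q)))
E
```

```text
white ([16, 23, 15, 15, 143], [22.4, 29.6]) [array([0.5047, 0.2805]), array([0.502 , 0.2753]), array([0.5002, 0.2717])]
white ([88, 23, 15, 18, 146], [94.2, 30.6]) [array([0.5026, 0.1428]), array([0.4999, 0.1402]), array([0.4981, 0.1384])]
white ([53, 24, 13, 16, 143], [58.8, 30.7]) [array([0.5025, 0.2106]), array([0.4998, 0.2068]), array([0.498 , 0.2041])]
white ([167, 32, 17, 17, 174], [174.3, 40.0]) [array([ 0.4843, -0.0104]), array([ 0.482 , -0.0101]), array([ 0.4804, -0.0099])]
purT ([300, 258, 15, 16, 191], [307.1, 265.7])
purT ([215, 277, 21, 15, 236], [224.4, 284.0])
purT ([249, 281, 17, 16, 215], [257.0, 288.4])
purS ([352, 218, 19, 71, 728], [360.7, 246.9])
purS ([417, 221, 20, 52, 612], [426.1, 243.0])
purS ([452, 236, 23, 50, 638], [462.8, 257.3])
hole ([7, 7, 11, 12, 104], [11.9, 12.4]) [ 0.48320492 -0.21525944  0.13      ]
purL (array([0.43464919, 0.04184127, 0.15164346]), np.float64(0.002089985016754447))
purM (array([0.39921148, 0.19948643, 0.15142389]), np.float64(0.005292036607380962))
purR (array([0.38992162, 0.1375879 , 0.15104484]), np.float64(0.004413447128088961))
long (array([0.49802979, 0.13596182, 0.16298559]), np.float64(0.009292288140555521))
```

View pics/c1.png

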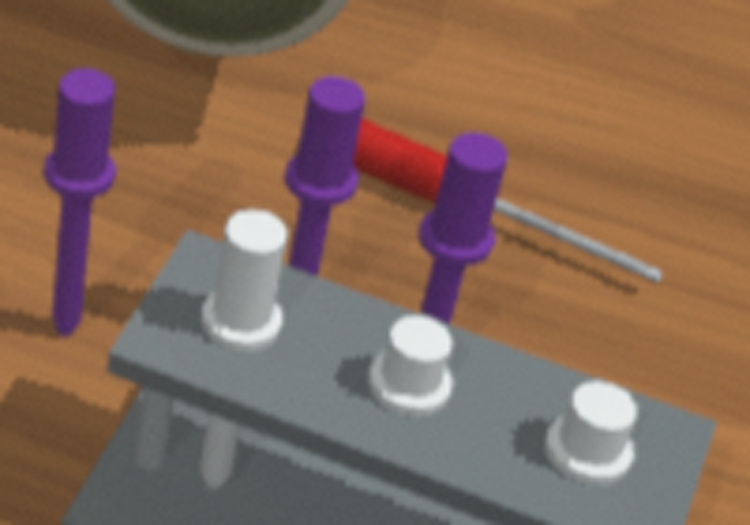

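The crop shows the tall white grip in the rack at crop (255,270). The two short ones are beside it, and the purple ones stand free outside the rack. The choice is confirmed, so I turn the tool to close along world x.

Call:
drive_tool(offset=[[0,0,-0.1],[0,0,-0.1],[0,0,-0.1],[0,0,-0.1],[0,0,-0.1],[0,0,-0.1],[0,0,-0.1],[0,0,-0.1],[0,0,-0.1],[0,0,-0.1]], turn=[[0,0,-1],[0,0,-1],[0,0,-1],[0,0,-1],[0,0,-1],[0,0,-1],[0,0,-1],[0,0,-1],[0,0,-1],[0,0,-1]], hand=[1,1,1,1,1,1,1,1,1,1])

```text
time_s: 1.35
position: [0.2044, -0.5104, 0.2711]
tool_rot: [[0.139, 0.99, -0.0], [0.99, -0.139, 0.001], [0.001, -0.0, -1.0]]
ft_force: [-0.5, 0.0, -0.2]
grip_width: 0.0855
gripper_force: 0.0
```

Call:
drive_tool(offset=[[0,0,0],[0,0,0],[0.9,0.4,0],[0.9,0.4,0],[0.9,0.4,0],[0.9,0.4,0],[0.9,0.4,0],[0.9,0.4,0],[0.9,0.4,0],[0.9,0.4,0]], turn=[[0,0,-0.667],[0,0,-0.666],[0,0,0],[0,0,0],[0,0,0],[0,0,0],[0,0,0],[0,0,0],[0,0,0],[0,0,0]], hand=[1,1,1,1,1,1,1,1,1,1])

```text
time_s: 2.6
position: [0.3336, -0.2217, 0.2711]
tool_rot: [[0.003, 1.0, -0.0], [1.0, -0.003, 0.0], [0.0, -0.0, -1.0]]
ft_force: [-0.2, 0.8, -0.9]
grip_width: 0.0852
gripper_force: 0.0
```

Call:
drive_tool(offset=[[1,0.46,0],[1,0.46,0],[1,0.46,0],[1,0.46,0],[1,0.46,0],[1,0.46,0],[1,0.46,0],[1,0.46,0],[1,0.46,0],[0,0,0]], turn=[[0,0,0],[0,0,0],[0,0,0],[0,0,0],[0,0,0],[0,0,0],[0,0,0],[0,0,0],[0,0,0],[0,0,0]], hand=[1,1,1,1,1,1,1,1,1,1])

```text
time_s: 3.85
position: [0.5004, 0.1385, 0.2705]
tool_rot: [[-0.0, 1.0, -0.001], [1.0, 0.0, 0.0], [0.0, -0.001, -1.0]]
ft_force: [-0.3, -0.9, 0.9]
grip_width: 0.0852
gripper_force: 0.0
```

```bash
python3 - <<'E'
from h import *
c=camera_info("wrist");s=observe();im=get_image("wrist");cv2.imwrite("pics/w1.png",im)
print(s["position"],c["fx"],c["cx"],c["cy"],np.round(c["world_to_cam"],4).tolist())
W=np.array(c["world_to_cam"])
for p in((.499,.138,.164),(.499,.138,.112)):
    q=W[:3,:3]@p+W[:3,3];print(q[:2]/q[2]*c["fx"]+[c["cx"],c["cy"]])
E
```

```text
[0.50042258 0.13850575 0.27048223] 407.7280626648216 317.2279108845996 238.618962637892 [[1.0, -0.0003, -0.0032, -0.4986], [0.0006, -0.9597, 0.2811, 0.0839], [-0.0032, -0.2811, -0.9597, 0.4566], [0.0, 0.0, 0.0, 1.0]]
[316.99267438 235.34540422]
[317.25325376 216.57021757]
```

View pics/w1.png

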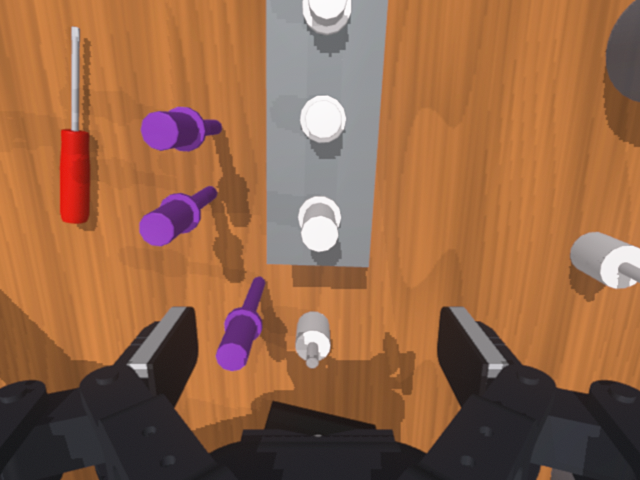

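The wrist view shows the tall grip's top centred at (319,235), against a predicted (317,235), so it is right under the tool. I'll descend.

Call:
drive_tool(offset=[[0,0,0.4],[0,0,0.4],[0,0,0.4],[0,0,0.4],[0,0,0.4],[0,0,0.4],[0,0,0.4],[0,0,0.4],[0,0,0.3],[0,0,0]], turn=[[0,0,0],[0,0,0],[0,0,0],[0,0,0],[0,0,0],[0,0,0],[0,0,0],[0,0,0],[0,0,0],[0,0,0]], hand=[1,1,1,1,1,1,1,1,1,1])

```text
time_s: 5.15
position: [0.4997, 0.1359, 0.1308]
tool_rot: [[0.004, 1.0, -0.002], [1.0, -0.004, -0.0], [-0.0, -0.002, -1.0]]
ft_force: [-0.0, 0.0, -0.3]
grip_width: 0.0852
gripper_force: 0.0
```

Call:
drive_tool(offset=[[0,0,0],[0,0,0],[0,0,0],[0,0,0],[0,0,0],[0,0,0],[0,0,0],[0,0,0],[0,0,0],[0,0,0]], turn=[[0,0,0],[0,0,0],[0,0,0],[0,0,0],[0,0,0],[0,0,0],[0,0,0],[0,0,0],[0,0,0],[0,0,0]], hand=[0.6,0.4,0.3,0.2,0.1,0,0,0,0,0], newtons=40)

```text
time_s: 6.4
position: [0.5003, 0.1365, 0.1316]
tool_rot: [[0.003, 1.0, 0.001], [1.0, -0.003, 0.0], [0.0, 0.001, -1.0]]
ft_force: [0.0, -0.0, 6.5]
grip_width: 0.0231
gripper_force: 39.1
```

Call:
drive_tool(offset=[[0,0,-0.2],[0,0,-0.4],[0,0,-0.5],[0,0,-0.5],[0,0,-0.5],[0,0,-0.5],[0,0,-0.5],[0,0,-0.5],[0,0,-0.5],[0,0,0]], turn=[[0,0,0],[0,0,0],[0,0,0],[0,0,0],[0,0,0],[0,0,0],[0,0,0],[0,0,0],[0,0,0],[0,0,0]], hand=[0,0,0,0,0,0,0,0,0,0])

```text
time_s: 7.65
position: [0.5003, 0.1365, 0.2963]
tool_rot: [[0.003, 1.0, 0.002], [1.0, -0.003, 0.0], [0.0, 0.002, -1.0]]
ft_force: [-0.6, -0.2, -1.8]
grip_width: 0.0232
gripper_force: 39.3
```

```bash
python3 - <<'E'
from h import *
s=observe();print(s["position"],s["ft_force"],s["grip_width"])
im=get_image("scene");cv2.imwrite("pics/s2.png",im)
E
```

```text
[0.50025962 0.13647877 0.29625791] [-0.63883354 -0.23964378 -1.8152436 ] 0.023170525223828474
```

View pics/s2.png

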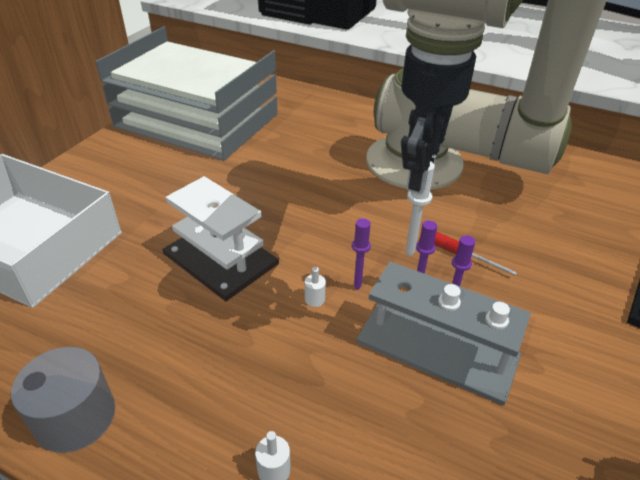

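The scene view shows the insert held at (420,210), clear of its now empty hole at (405,287). It looks slightly tilted, so I'll measure its axis in the plane of the pads.

```bash
cat > tilt.py <<'E'
from h import *
def tilt(S,S0,box,X,draw=None):
    c=camera_info("scene");x0,y0,x1,y1=box
    d=cv2.absdiff(S,S0).max(2)[y0:y1,x0:x1];i=S[y0:y1,x0:x1].astype(int)
    m=(d>20)&(np.ptp(i,axis=2)<28)&(i.min(2)>85)
    out=[]
    for r in range(m.shape[0]):
        k=np.flatnonzero(m[r])
        if len(k)>4:
            o,dd=ray(c,(k[0]+k[-1])/2+x0,r+y0);p=o+dd*(X-o[0])/dd[0];out.append((r+y0,k[0]+x0,k[-1]+x0,*p[1:]))
    return np.array(out)
E
python3 - <<'E'
from tilt import *
o=tilt(cv2.imread("pics/s2.png"),cv2.imread("pics/scene0.png"),(395,160,445,262),.5003)
for r in o[::4]:print(r.round(4))
k=(o[:,4]<.262)&(o[:,4]>.195);f=np.polyfit(o[k,4],o[k,3],1);print(f,np.degrees(f[0]),"y at tip .177, grip .315:",np.polyval(f,[.177,.315]))
E
```

```text
[1.600e+02 3.950e+02 4.440e+02 1.342e-01 3.343e-01]
[1.640e+02 3.950e+02 4.440e+02 1.350e-01 3.287e-01]
[1.680e+02 3.950e+02 4.440e+02 1.358e-01 3.230e-01]
[1.720e+02 3.950e+02 4.440e+02 1.367e-01 3.172e-01]
[1.760e+02 3.950e+02 4.440e+02 1.375e-01 3.114e-01]
[1.800e+02 3.950e+02 4.440e+02 1.384e-01 3.056e-01]
[1.840e+02 3.950e+02 4.440e+02 1.392e-01 2.997e-01]
[1.880e+02 4.060e+02 4.300e+02 1.382e-01 2.930e-01]
[1.920e+02 4.080e+02 4.300e+02 1.403e-01 2.874e-01]
[1.960e+02 4.070e+02 4.320e+02 1.418e-01 2.815e-01]
[2.000e+02 4.090e+02 4.300e+02 1.427e-01 2.753e-01]
[2.040e+02 4.130e+02 4.250e+02 1.430e-01 2.688e-01]
[2.080e+02 4.130e+02 4.220e+02 1.419e-01 2.618e-01]
[2.120e+02 4.120e+02 4.210e+02 1.415e-01 2.549e-01]
[2.160e+02 4.110e+02 4.200e+02 1.411e-01 2.479e-01]
[2.200e+02 4.110e+02 4.200e+02 1.420e-01 2.414e-01]
[2.240e+02 4.100e+02 4.190e+02 1.416e-01 2.342e-01]
[2.280e+02 4.090e+02 4.180e+02 1.412e-01 2.270e-01]
[2.320e+02 4.090e+02 4.170e+02 1.415e-01 2.199e-01]
[2.360e+02 4.080e+02 4.170e+02 1.417e-01 2.127e-01]
[2.400e+02 4.070e+02 4.160e+02 1.413e-01 2.052e-01]
[2.440e+02 4.070e+02 4.160e+02 1.423e-01 1.981e-01]
[2.480e+02 4.060e+02 4.150e+02 1.418e-01 1.903e-01]
[2.520e+02 4.070e+02 4.130e+02 1.421e-01 1.828e-01]
[-0.00339405  0.14234897] -0.19446483004902415 y at tip .177, grip .315: [0.14174822 0.14127985]
```

Call:
drive_tool(offset=[[-0.9,-0.05,0],[-1,-0.05,0],[-1,-0.05,0],[-1,-0.05,0],[-1,-0.05,0],[-1,-0.05,0],[-1,-0.05,0],[-1,-0.05,0],[-0.9,-0.03,0],[0,0,0]], turn=[[0,0,0],[0,0,0],[0,0,0],[0,0,0],[0,0,0],[0,0,0],[0,0,0],[0,0,0],[0,0,0],[0,0,0]], hand=[0,0,0,0,0,0,0,0,0,0])

```text
time_s: 8.95
position: [0.4812, -0.2172, 0.2936]
tool_rot: [[0.006, 1.0, -0.003], [1.0, -0.006, 0.002], [0.002, -0.003, -1.0]]
ft_force: [0.2, 1.2, -1.9]
grip_width: 0.0227
gripper_force: 39.3
```

Call:
drive_tool(offset=[[0,0,0.1],[0,0,0.1],[0,0,0.1],[0,0,0.1],[0,0,0.1],[0,0,0.1],[0,0,0],[0,0,0],[0,0,0],[0,0,0]], turn=[[0,0,0],[0,0,0],[0,0,0],[0,0,0],[0,0,0],[0,0,0],[0,0,0],[0,0,0],[0,0,0],[0,0,0]], hand=[0,0,0,0,0,0,0,0,0,0])

```text
time_s: 10.2
position: [0.4818, -0.2155, 0.2714]
tool_rot: [[0.003, 1.0, 0.0], [1.0, -0.003, -0.0], [-0.0, 0.0, -1.0]]
ft_force: [0.9, -1.3, -1.2]
grip_width: 0.0228
gripper_force: 39.3
```

```bash
python3 - <<'E'
from h import *
c=camera_info("wrist");s=observe();w=get_image("wrist");S=get_image("scene")
cv2.imwrite("pics/w3.png",w);cv2.imwrite("pics/s3.png",S);np.save("w3.npy",np.array(c["world_to_cam"]))
print(s["position"],s["tool_rot"].round(4) if hasattr(s["tool_rot"],"round") else s["tool_rot"],s["ft_force"])
a=cv2.resize(S[120:240,140:260],(400,400),interpolation=2);b=cv2.resize(w[240:400,240:400],(400,400),interpolation=2)
cv2.imwrite("pics/j3.png",np.hstack([a,b]))
E
```

```text
[ 0.48176925 -0.21551819  0.27140997] [[ 3.3e-03  1.0e+00  2.0e-04]
 [ 1.0e+00 -3.3e-03 -1.0e-04]
 [-1.0e-04  2.0e-04 -1.0e+00]] [ 0.86185376 -1.25245685 -1.19549116]
```

View pics/j3.png

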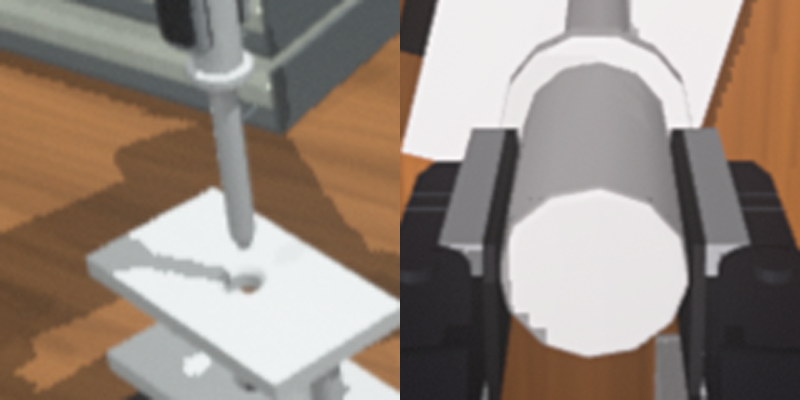

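Left half: the tip is at crop (240,243), which is scene (212,193), above the hole at crop (247,282), which is scene (214,204.6). Next I compute the differential offset in the scene camera and look at the wrist view above the grip.

```bash
python3 - <<'E'
from h import *
cs=camera_info("scene");S0=cv2.imread("pics/scene0.png");S=cv2.imread("pics/s3.png")
g=S0[196:214,202:226].min(2)
for t in(150,180,195):
  for b in blobs(g<t,15):print("hole0",t,b,onz(cs,b[1][0]+202,b[1][1]+196,.13).round(4))
h,t=onz(cs,214.1,204.6,.13),onz(cs,212,192.6,.152)
print("hole",h,"tip",t,"diff",h-t)
G=S.astype(int).min(2)
for r in range(160,198,3):print(r,G[r,202:222])
w=cv2.imread("pics/w3.png");cv2.imwrite("pics/w3c.png",cv2.resize(w[120:280,230:410],(720,640))[:600])
E
```

```text
hole0 150 ([11, 7, 5, 5, 17], [13.0, 9.0]) [ 0.483  -0.2073  0.13  ]
hole0 180 ([6, 6, 11, 6, 45], [11.1, 8.5]) [ 0.4833 -0.2109  0.13  ]
hole0 195 ([5, 6, 12, 6, 57], [11.0, 8.5]) [ 0.4834 -0.2111  0.13  ]
hole [ 0.48274135 -0.20925426  0.13      ] tip [ 0.47940391 -0.21282691  0.152     ] diff [ 0.00333744  0.00357264 -0.022     ]
160 [ 57  69 119 134 137 143 147 152 156 155 140  86  57  54  54  56  53  56
  58  60]
163 [ 58  61  82 121 133 143 144 149 155 158 155 110  71  61  57  58  57  54
  55  54]
166 [ 59  59  71 125 133 139 143 147 155 157 155 125  79  60  56  59  57  60
  57  58]
169 [ 56  58  59  89 124 134 140 145 151 154 155 151  99  64  55  58  57  60
  58  57]
172 [ 61  60  60  71 117 132 139 144 149 153 156 154 116  74  60  59  58  56
  59  57]
175 [ 69  82  77  73 107 129 139 142 145 151 155 155 139  90  63  61  61  61
  60  60]
178 [231 236 236 233 218 158 135 139 145 148 156 155 152 109  72  60  60  61
  62  60]
181 [237 237 236 237 234 189 145 138 142 147 152 156 154 123  80  61  61  60
  62  60]
184 [237 238 237 237 235 214 154 136 141 145 149 153 155 157 192 166 119  85
  68  63]
187 [238 237 237 237 237 233 179 139 137 143 148 153 153 159 194 230 237 237
 234 217]
190 [238 238 237 237 237 237 222 163 140 143 147 151 152 162 218 235 237 237
 238 238]
193 [237 237 237 237 237 237 238 235 219 161 137 138 150 207 232 236 237 238
 237 238]
196 [237 238 238 238 238 238 238 237 237 236 236 236 237 237 237 237 238 237
 237 237]
```

View pics/w3c.png

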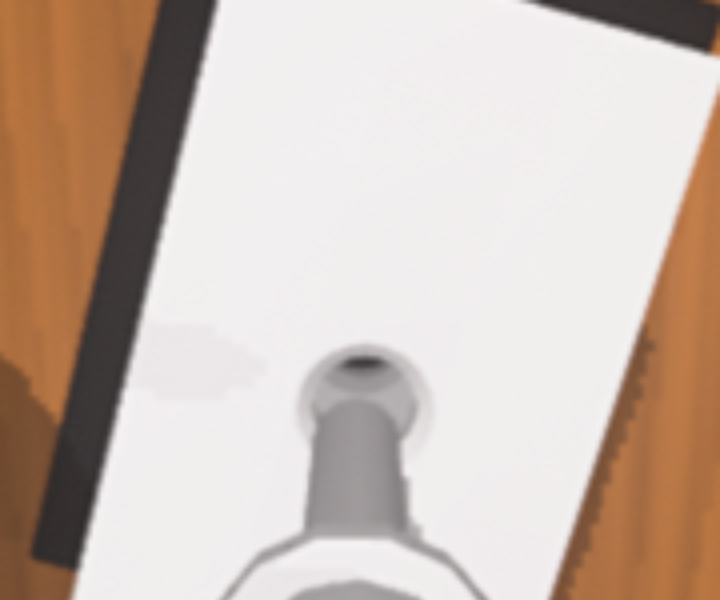

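The wrist crop shows the hole's chamfer ring centred near crop x 365, its far edge at y 344. The rod end is at about (358,400). Hole and rod are within a few mm, so I compute the difference.

```bash
python3 - <<'E'
from h import *
c=camera_info("wrist");c["world_to_cam"]=np.load("w3.npy")
w=cv2.imread("pics/w3.png").astype(int).min(2)
f=lambda x,y:(230+x/4-.375,120+y/4-.375)
hx=onz(c,*f(365.5,400),.13);hy=onz(c,*f(365.5,344),.13);hi=onz(c,*f(365.5,353),.127)
tx=onz(c,*f(358,430),.165);ty=onz(c,*f(358,400),.152);ty2=onz(c,*f(358,400),.162)
print("cam",ray(c,320,240)[0],"hole x",hx[0],"y",hy[1]-.0125,hi[1]-.0095,"rod x",tx[0],"tip y",ty[1]-.0035,ty2[1]-.007)
for r in range(202,256,5):print(r,w[r,300:342])
print(w[200:226,321])
E
```

```text
cam [ 0.48137205 -0.14520462  0.41386219] hole x 0.4833097843264719 y -0.21659702570536046 -0.21586240278852686 rod x 0.48188320985068356 tip y -0.2124386365499425 -0.21350476011167824
202 [238 238 239 238 239 238 238 238 238 238 238 237 237 238 238 238 238 237
 237 238 238 238 238 237 238 237 237 237 237 238 237 237 237 237 237 237
 237 237 237 237 237 237]
207 [238 239 239 238 238 238 238 238 238 238 238 237 232 223 216 200 190 185
 182 183 183 181 184 186 187 191 195 206 222 231 235 238 238 237 238 237
 237 237 237 237 237 237]
212 [239 238 239 238 239 238 233 218 195 184 183 177 165 151 137 126 120 113
 112 107 104 110 112 114 120 127 139 149 155 166 180 190 194 200 215 229
 237 238 237 237 237 237]
217 [239 238 239 238 229 203 191 191 185 176 175 175 174 171 169 164 159 156
 154 155 154 154 155 155 158 164 169 172 175 175 175 177 181 195 206 208
 210 223 235 237 237 237]
222 [239 238 238 230 210 200 200 188 163 163 170 167 155 147 147 147 148 150
 151 152 151 148 147 146 146 149 160 171 176 177 177 174 166 163 191 216
 219 218 225 236 238 238]
227 [238 237 237 236 229 217 211 21
[... 427 characters left out ...]
142 136 130 136 189 238 240 238 237 237
 238 238 238 238 238 238]
242 [237 236 237 237 238 238 221 154 137 143 145 146 148 149 150 152 152 153
 155 154 154 152 150 148 147 145 143 138 134 130 138 165 207 237 239 238
 238 237 238 238 238 238]
247 [237 237 237 238 238 227 171 140 142 145 146 147 148 149 150 152 152 153
 154 154 153 152 151 149 148 145 143 138 134 130 129 151 207 239 240 238
 238 238 238 238 238 237]
252 [238 238 238 237 233 203 158 153 159 162 162 162 162 161 162 161 161 161
 161 160 161 160 159 160 161 160 161 158 148 138 138 146 164 172 178 208
 236 239 237 237 237 238]
[238 237 238 238 237 225 194 181 163 102  58  72 110 125 139 150 152 154
 164 166 156 149 148 149 150 150]
```

Call:
drive_tool(offset=[[-0.055,0.04,0],[0,0,0.1],[0,0,0.1],[0,0,0.1],[0,0,0.1],[0,0,0.1],[0,0,0.1],[0,0,0.1],[0,0,0],[0,0,0]], turn=[[0,0,0],[0,0,0],[0,0,0],[0,0,0],[0,0,0],[0,0,0],[0,0,0],[0,0,0],[0,0,0],[0,0,0]], hand=[0,0,0,0,0,0,0,0,0,0])

```text
time_s: 11.55
position: [0.4834, -0.2177, 0.2435]
tool_rot: [[0.003, 1.0, 0.0], [1.0, -0.003, -0.0], [-0.0, 0.0, -1.0]]
ft_force: [0.5, 0.1, -0.3]
grip_width: 0.0231
gripper_force: 39.3
```

```bash
python3 - <<'E'
from h import *
s=observe();c=camera_info("wrist");np.save("w4.npy",np.array(c["world_to_cam"]));w=get_image("wrist");S=get_image("scene")
cv2.imwrite("pics/w4.png",w);cv2.imwrite("pics/s4.png",S);print(s["position"],s["ft_force"])
a=cv2.resize(S[120:240,140:260],(400,400),interpolation=2);b=cv2.resize(w[160:260,270:370],(400,400),interpolation=2)
cv2.imwrite("pics/j4.png",np.hstack([a,b]))
E
```

```text
[ 0.48340337 -0.21772776  0.24347515] [ 0.48824024  0.06833452 -0.27314744]
```

View pics/j4.png

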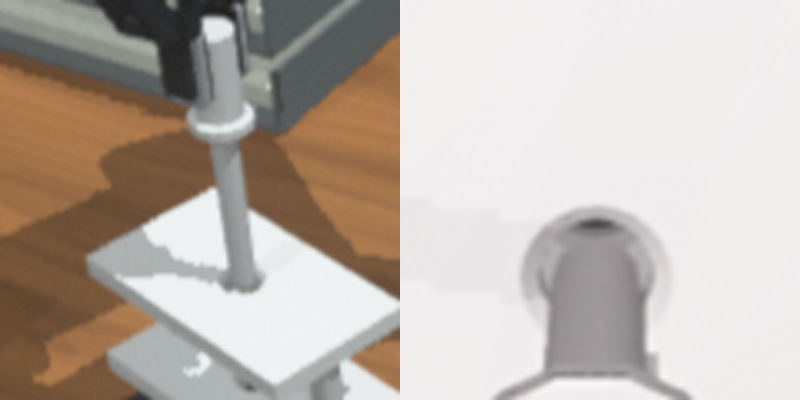

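The tip has entered the upper hole with no contact force. The rod is at crop (240,270) and the hole is around crop (243,280). I nudge +0.8 mm in y and lower to just above the lower plate.

Call:
drive_tool(offset=[[0.02,0,0.1],[0,0,0.15],[0,0,0.15],[0,0,0.15],[0,0,0.15],[0,0,0.15],[0,0,0.15],[0,0,0.1],[0,0,0.1],[0,0,0]], turn=[[0,0,0],[0,0,0],[0,0,0],[0,0,0],[0,0,0],[0,0,0],[0,0,0],[0,0,0],[0,0,0],[0,0,0]], hand=[0,0,0,0,0,0,0,0,0,0])

```text
time_s: 12.9
position: [0.4833, -0.2168, 0.1951]
tool_rot: [[0.003, 1.0, -0.0], [1.0, -0.003, 0.0], [0.0, -0.0, -1.0]]
ft_force: [0.6, -0.2, -0.3]
grip_width: 0.0231
gripper_force: 39.3
```

Call:
drive_tool(offset=[[0,0,0.08],[0,0,0.08],[0,0,0.08],[0,0,0.08],[0,0,0.08],[0,0,0.08],[0,0,0.08],[0,0,0.08],[0,0,0.08],[0,0,0]], turn=[[0,0,0],[0,0,0],[0,0,0],[0,0,0],[0,0,0],[0,0,0],[0,0,0],[0,0,0],[0,0,0],[0,0,0]], hand=[0,0,0,0,0,0,0,0,0,0])

```text
time_s: 14.15
position: [0.4833, -0.2168, 0.1663]
tool_rot: [[0.003, 1.0, -0.0], [1.0, -0.003, 0.0], [0.0, -0.0, -1.0]]
ft_force: [-0.3, 0.5, -1.3]
grip_width: 0.0232
gripper_force: 39.3
```

Call:
drive_tool(offset=[[0,0,0.06],[0,0,0.06],[0,0,0.06],[0,0,0.06],[0,0,0.06],[0,0,0.04],[0,0,0.03],[0,0,0.02],[0,0,0],[0,0,0]], turn=[[0,0,0],[0,0,0],[0,0,0],[0,0,0],[0,0,0],[0,0,0],[0,0,0],[0,0,0],[0,0,0],[0,0,0]], hand=[0,0,0,0,0,0,0,0,0,0])

```text
time_s: 15.4
position: [0.4834, -0.2169, 0.151]
tool_rot: [[0.003, 1.0, 0.0], [1.0, -0.003, -0.0], [-0.0, 0.0, -1.0]]
ft_force: [0.6, -0.5, -0.8]
grip_width: 0.0233
gripper_force: 39.3
```

Call:
drive_tool(offset=[[0,0,0.01],[0,0,0.01],[0,0,0.01],[0,0,0.01],[0,0,0],[0,0,0],[0,0,0],[0,0,0],[0,0,0],[0,0,0]], turn=[[0,0,0],[0,0,0],[0,0,0],[0,0,0],[0,0,0],[0,0,0],[0,0,0],[0,0,0],[0,0,0],[0,0,0]], hand=[0,0,0,0,0,0,0,0,0,0])

```text
time_s: 16.65
position: [0.4834, -0.2169, 0.1496]
tool_rot: [[0.003, 1.0, 0.0], [1.0, -0.003, -0.0], [-0.0, 0.0, -1.0]]
ft_force: [-1.5, 2.0, 5.0]
grip_width: 0.0226
gripper_force: 39.9
```

The flange is seated, with 5 N of contact at the expected height. I'll open slowly.

Call:
drive_tool(offset=[[0,0,0.01],[0,0,0],[0,0,0],[0,0,0],[0,0,0],[0,0,0],[0,0,0],[0,0,0],[0,0,0],[0,0,0]], turn=[[0,0,0],[0,0,0],[0,0,0],[0,0,0],[0,0,0],[0,0,0],[0,0,0],[0,0,0],[0,0,0],[0,0,0]], hand=[0,0,0.25,0.35,0.45,0.6,0.8,1,1,1])

```text
time_s: 17.9
position: [0.4834, -0.2169, 0.1489]
tool_rot: [[0.003, 1.0, -0.0], [1.0, -0.003, -0.0], [-0.0, -0.0, -1.0]]
ft_force: [1.1, 0.6, 0.5]
grip_width: 0.0855
gripper_force: 0.0
```

Call:
drive_tool(offset=[[0,0,0],[0,0,-0.2],[0,0,-0.3],[0,0,-0.4],[0,0,-0.5],[0,0,-0.5],[0,0,-0.5],[0,0,-0.5],[0,0,-0.3],[0,0,0]], turn=[[0,0,0],[0,0,0],[0,0,0],[0,0,0],[0,0,0],[0,0,0],[0,0,0],[0,0,0],[0,0,0],[0,0,0]], hand=[1,1,1,1,1,1,1,1,1,1])

```text
time_s: 19.15
position: [0.4835, -0.217, 0.2778]
tool_rot: [[0.003, 1.0, 0.001], [1.0, -0.003, -0.001], [-0.001, 0.001, -1.0]]
ft_force: [-0.5, -0.6, -0.2]
grip_width: 0.0853
gripper_force: 0.0
```

```bash
python3 - <<'E'
from h import *
S=get_image("scene");cv2.imwrite("pics/s5.png",S)
cv2.imwrite("pics/s5c.png",cv2.resize(S[110:350,130:530],(800,480),interpolation=2))
E
```

```text
(no output)
```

View pics/s5c.png

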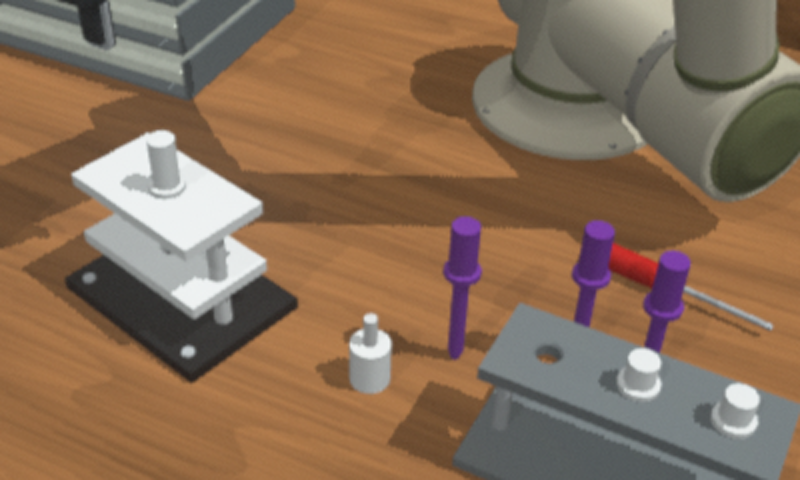

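The insert sits upright on the upper plate, its flange flat at crop (166,188). The short inserts and the purple look-alikes are undisturbed, and the gripper is clear.

```bash
python3 -c "
from rig import env
print(env.close_job())"
```

```text
the job is handed in; nothing more can be done
None
```

The long insert was lowered under control through both holes of the stand and let go with its flange flat on the upper plate; the short inserts are still in the rack, and the job was handed in at about 19 s (no verdict came back).

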